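# Slide the printing plate out over the ledge end

## Task

Get the printing plate ready to be picked up: push it back against the ledge's rail and along the ledge towards the tray, until it lies flat and straight against the rail with about a third of its length sticking out past the ledge's end on the tray side. Only push it with the fingers: do not grasp, lift, tip or drop it, and do not disturb the tray, the jar, the pot or the cup. Let go and leave it lying there.

Things in the scene. Friction and masses are not known exactly. Their poses are not given: they have to be found in the camera images.
- ledge: Fixed plywood ledge on the table. Origin: on the table below its middle; y along its length, x across, towards the rail. Flat top 60 mm above the origin, x -85 to +80, y -180 to +180 mm. A wooden rail runs along the whole far long side: x +66 to +80 mm, 16 mm above the top. Both short ends and the front are open, no lip.
- plate: Loose aluminium printing plate, 92 (x) by 120 (y) by 5 mm thick, 0.1 to 0.2 kg, flat on the ledge, 15 to 45 mm off the rail, up to 0.18 rad askew, its y roughly along the ledge's y. Origin: centre of underside. Slides with ordinary friction. Against the rail its origin has ledge x = +20 mm; a third (40 mm) past an end, ledge y = +160 or -160 mm.
- tray: Low white plastic tray, open on top, 120 (x) by 130 (y) by 28 mm high, loose on the table, its centre about 100 mm beyond one short end of the ledge (either end, it varies). The plate has to stick out at this end. Origin: centre of underside. Leave it alone.
- jar: Closed yellow paint jar with a white cap, 66 mm diameter, 90 mm high, on the table about 100 mm beyond the other short end of the ledge. Origin: centre of its underside. Leave it alone.
- pot: Closed small blue paint pot with a white cap, 56 mm diameter, 60 mm high, on the table before the ledge, on the robot's side. Origin: centre of its underside. Leave it alone.
- glass: White open water cup without a handle, 68 mm diameter, 75 mm high, on the table beyond the ledge's rail. Origin: centre of its underside. Leave it alone.
There are look-alikes about, which are no part of the job. Several things have the shape of the plate; the one meant has the colours described above.

How it is judged:
At the end, for the whole second after the job is handed in: The plate lies flat and at rest on the ledge, straight along it (within 0.1 rad), its long edge within 8 mm of the rail, and sticks out 25 to 55 mm past the ledge's end on the tray's side (((y of tray in the frame of ledge above 0 m and y of plate in the frame of ledge between 0.145 and 0.175 m) or (y of tray in the frame of ledge below 0 m and y of plate in the frame of ledge between -0.175 and -0.145 m)) and x of plate in the frame of ledge above 0.012 m and angle between the y axis of plate and the y axis of ledge, either way round below 0.1 rad and height (world z) of plate between 0.055 and 0.066 m and angle between plate's own z axis and vertical below 0.05 rad and linear speed of plate below 0.01 m/s); the robot touches nothing.
It fails at once if the plate is lifted or tipped (height (world z) of plate above 0.075 m or angle between plate's own z axis and vertical above 0.2 rad).
It fails at once if the plate falls off the ledge (height (world z) of plate below 0.045 m).
It fails at once if the tray, jar, pot or cup is moved more than 15 mm or tipped (distance of any of tray, jar, pot, glass from where it was at the start of the episode above 0.015 m or angle between any of tray, jar, pot, glass's own z axis and vertical above 0.25 rad).
It also fails if it takes over 43 s, if anything falls off the work surface, if the arm or the gripper's body presses on something with over 40 N, if the wrist force passes 120 N, or if a joint passes its speed limit or range.

## Robot

A 6-joint arm with a two-finger parallel gripper is mounted at the origin on the work surface. World frame = base frame: x ahead of the robot, y to its left, z up, the work surface at z = 0. Lengths are in m, angles in rad, forces in N, time in s.
With the tool pointing down it reaches from about 0.25 to 0.775 m from the base axis. Payload 4 kg.
Tool frame: the origin (TCP) lies midway between the tips of the shut fingers; the grasp point (between the pads) lies grip_point_offset behind it (grip_point_offset is the distance from the TCP to the grasp point, in m); z points along the fingers, y is the line along which they close (so a half turn about z gives the same grasp; the last joint's range is limited). The gripper opens to 94 mm and grips with 3 to 60 N. Pads are 16 mm wide; open, the fingers measure 119 mm over their backs; the gripper's body (75 mm by 177 mm) begins 78 mm behind the grasp point.
Start: joints at [1.032, 0.087, 1.371, -0, 1.684, -0.103], TCP at [0.232, 0.499, 0.206] pointing down, gripper open.
Joint ranges: [-3.1, 3.1], [-0.76, 2.03], [0.27, 2.55], [-1.08, 4.22], [0.17, 2.65], [-2.57, 2.57]. Speed limits (rad/s): [2.79, 2.79, 3.14, 3.14, 3.14, 3.14].

## Interface

Orientations are given as [roll, pitch, yaw] about the fixed x, y, z axes, in that order (R = Rz(yaw) Ry(pitch) Rx(roll)).
In Python, from bench import * gives the robot as it stands. The module is installed in compiled form; this text tells all that it offers.
- The arm moves only by the tool apply_moves, never from a script. Its argument "commands" is a list of rows, each a list of 7 numbers: the turn, a rotation vector about the world's x, y, z in rad, then the shift along the world's x, y, z in m, then the opening in per cent of the stroke, from 0 (shut) to 100 (fully open). In form: [[ax, ay, az, x, y, z, jaw], ...]. A call has exactly 5 rows; each row is the pose to reach, as a shift and turn from the pose commanded when the call began; what a row does not reach only later rows make up. A row lasts 1/10 s, in which the tool goes at most 50 mm and 8.59 degrees, less where a joint would pass 70% of its speed; a pose out of reach is approached as far as the arm can. A call with a gripper value outside its range is refused whole. The fingers move at their own pace and stop on an object; the grip force is fixed at half the most. Time passes only in rows, so rows that repeat a pose let the fingers close, or fill a call up. It gives the time, the measured TCP pose, the force, the opening and the grip force at its end, in the units of the state.
- get_obs(): the state, without advancing time (a new reading comes with each control period).
- snapshot(name): name is "scene" or "side" or "wrist"; returns a dict with "pixels" (384x512x3 uint8, red, green, blue), "vertical_fov" (degrees; the focal length in pixels is half the picture's height over the tangent of half this angle, whatever the lens; pixels are square), "cx", "cy" (the principal point, pixels), "k1" (the pictures are not rectified: a ray, as slopes to the right and down, at radius r is drawn at 1 + k1 r^2 times it, then the intrinsics apply), "rvec" (rotation vector, rad) and "tvec" (3), from world to camera coordinates, as OpenCV has them. Camera axes: x right, y down, z forward; pixel columns grow to the right and rows downward; lengths in m; the calibration is good to about 2 mm. A picture is of the moment at which its call begins. There is no depth.
- close_job(): hands the job in; it is judged then, once.
Trained networks look in the newest picture that a camera, given by its name, has taken for a name from the list of things; names that differ only in an ending like _2 or _b are one class to them, and where a whole thing is asked for, a point or a joint stands for the part that bears it (a point fixed in the world has none). Each returns a list of dicts, best first, with "score" (0 to 1); they miss things now and then, are a little off and sometimes report something else, mostly with a low value. They report only what shows in the picture. A call takes as long as a camera call. They do not tell look-alikes from the thing itself.
- masks_of(camera, query): "mask" (384x512 bool, what is visible of it) and "extent" ([left, top, right, bottom] in pixels, round what is visible of it).
- place_of(camera, query): "pixel" ([column, row] in pixels: a listed point, or the origin of a listed thing).
The state is a dict: "time": time; "joint_positions": joint angles; "qvel": joint speeds; "joint_torque": joint torques, N m; "tool_pos": TCP position; "ee_rot": TCP orientation; "wrist_force": force on the tool from outside, world axes, zero at the start; "wrist_torque": the same for the moment, N m; "width": finger opening in m; "finger_force": force on a finger pad.
Only numpy, scipy, OpenCV 4.12 (cv2) and the standard library are available. Lean on these libraries where they do the work, as an engineer would, in place of code of your own. Each camera call takes 0.05 s, during which the arm holds its last target. There are 200 camera calls.

## Working session

There is one attempt and no reset: what is moved stays moved. The work goes in short steps, Python scripts to look and compute and a tool call to move; the robot and the scene stay as the last step left them, time stands still between calls to the robot, and variables do not carry over. Pictures are saved under pics/ and viewed, at most 10 in all, crops included, and the job is handed in when it is done.

Besides the shell and the picture viewer there is one more tool, called after "Request:" as a command line: name --pt "numbers of a row" for each row, then --argument value for the rest. apply_moves: Moves the arm, as the interface text tells. Its arguments: {"type":"object","properties":{"commands":{"type":"array"}},"required":["commands"]}

```bash
mkdir -p pics; cat > h.py <<'E'
from bench import *
import numpy as np, cv2
def cal(s):
    f=192/np.tan(np.radians(s["vertical_fov"])/2)
    K=np.array([[f,0,s["cx"]],[0,f,s["cy"]],[0,0,1.]])
    return K,np.array([s["k1"],0,0,0,0.]),np.array(s["rvec"],float),np.array(s["tvec"],float)
def ray(s,px,z):
    K,d,r,t=cal(s); p=cv2.undistortPoints(np.array(px,float).reshape(-1,1,2),K,d).reshape(-1,2)
    R=cv2.Rodrigues(r)[0]; c=-R.T@t
    v=np.c_[p,np.ones(len(p))]@R
    return c+v*((z-c[2])/v[:,2])[:,None]
def proj(s,P):
    K,d,r,t=cal(s); return cv2.projectPoints(np.array(P,float).reshape(-1,1,3),r,t,K,d)[0].reshape(-1,2)
def save(s,n): cv2.imwrite(n,cv2.cvtColor(s["pixels"],cv2.COLOR_RGB2BGR))
E
python3 - <<'E'
from h import *
for c in("scene","side"):
    s=snapshot(c); save(s,f"pics/{c}0.png"); np.save(f"{c}.npy",s,allow_pickle=True)
    for q,z in(("ledge",0),("plate",.06),("tray",0),("jar",0),("pot",0),("glass",0)):
        for d in place_of(c,q)[:4]:
            print(c,q,round(d["score"],2),np.round(d["pixel"]),np.round(ray(s,d["pixel"],z)[0],3))
print(get_obs())
a=cv2.imread("pics/scene0.png");b=cv2.imread("pics/side0.png")
cv2.imwrite("pics/both.png",cv2.resize(np.vstack([a,b]),None,fx=.78,fy=.78))
E
```

```text
scene ledge 0.83 [276. 219.] [0.56  0.068 0.   ]
scene plate 0.91 [273. 196.] [0.53 0.08 0.06]
scene plate 0.88 [251. 158.] [0.343 0.151 0.06 ]
scene plate 0.77 [155. 242.] [ 0.484 -0.265  0.06 ]
scene plate 0.76 [195. 208.] [ 0.438 -0.119  0.06 ]
scene tray 0.95 [213. 287.] [ 0.649 -0.208  0.   ]
scene jar 0.94 [318. 175.] [0.484 0.318 0.   ]
scene pot 0.88 [239. 183.] [0.36  0.089 0.   ]
scene glass 0.95 [344. 239.] [0.738 0.158 0.   ]
side ledge 0.84 [259. 205.] [ 0.556  0.058 -0.   ]
side plate 0.97 [355. 211.] [ 0.734 -0.061  0.06 ]
side plate 0.85 [130. 174.] [0.277 0.153 0.06 ]
side plate 0.83 [251. 182.] [0.539 0.074 0.06 ]
side plate 0.82 [221. 331.] [ 0.413 -0.287  0.06 ]
side tray 0.91 [334. 296.] [ 0.64  -0.218  0.   ]
side jar 0.63 [209. 143.] [0.48  0.317 0.   ]
side jar 0.4 [320. 166.] [0.739 0.168 0.   ]
side pot 0.56 [176. 208.] [0.369 0.084 0.   ]
side glass 0.56 [318. 167.] [0.732 0.165 0.   ]
{'time': 0.7, 'joint_positions': array([ 1.03188632e+00,  8.71546744e-02,  1.37066474e+00,  9.15370487e-06,
        1.68358193e+00, -1.03060986e-01]), 'qvel': array([ 6.38904215e-04,  1.34915499e-03, -7.32211445e-04, -4.77374355e-04,
        5.67513584e-05, -4.90525649e-04]), 'joint_torque': array([-1.21617824e-03, -3.39926326e+01, -3.02511942e+01,  7.15789944e-02,
        2.38328084e-02, -1.34904926e-05]), 'tool_pos': array([0.23219978, 0.49862154, 0.20554859]), 'ee_rot': array([3.14140143e+00, 1.06341883e-05, 2.70574467e+00]), 'wrist_force': array([0.04394864, 1.08944623, 0.23884451]), 'wrist_torque': array([-0.01265819,  0.01619626, -0.03176979]), 'finger_force': 0.0, 'width': 0.09382414363191476}
```

View pics/scene0.png

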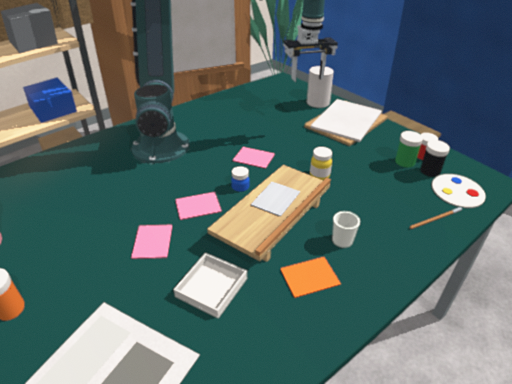

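View pics/side0.png

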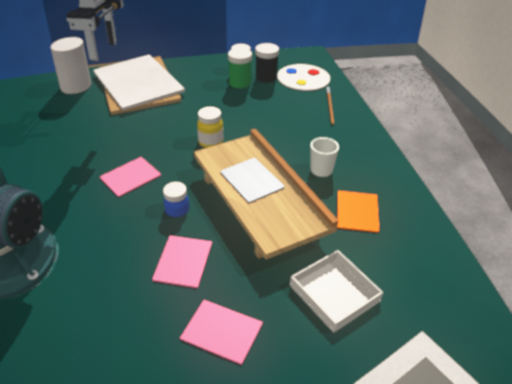

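The scene shows the grey plate on the ledge at (275,198), the tray at (211,284) and the jar at (320,163). The side view puts the plate at (251,180) and the tray at (336,290). The pink and orange cards are look-alikes. Next I fit the ledge and plate poses.

```bash
cat > fit.py <<'E'
from h import *
from scipy.optimize import minimize
def R2(a): return np.array([[np.cos(a),-np.sin(a)],[np.sin(a),np.cos(a)]])
def box(p,x0,x1,y0,y1,z0,z1):
    c=np.array([[x,y,z] for x in(x0,x1) for y in(y0,y1) for z in(z0,z1)])
    return np.c_[c[:,:2]@R2(p[2]).T+p[:2],c[:,2]]
def sil(s,boxes):
    m=np.zeros((384*4,512*4),np.uint8)
    for b in boxes:
        h=cv2.convexHull(proj(s,b).astype(np.float32)); cv2.fillConvexPoly(m,np.round(h*4).astype(np.int32),1)
    return cv2.resize(m.astype(np.float32),(512,384),interpolation=cv2.INTER_AREA)
def fit(views,mk,p0,steps):
    def cost(p): 
        c=0
        for s,m in views:
            r=sil(s,mk(p)); c+=np.abs(r-m).sum()/m.sum()
        return c
    sim=np.vstack([p0]+[np.array(p0)+np.eye(len(p0))[i]*steps[i] for i in range(len(p0))])
    r=minimize(cost,p0,method="Nelder-Mead",options=dict(initial_simplex=sim,maxiter=300,xatol=1e-4,fatol=1e-4))
    return r.x,r.fun
ledge=lambda p:[box(p,-.085,.08,-.18,.18,.06-p[3],.06),box(p,.066,.08,-.18,.18,.06,.076)]
plate=lambda p:[box(p,-.046,.046,-.06,.06,.06,.065)]
def rel(P,L):
    d=R2(-L[2])@(np.array(P[:2])-L[:2]); return np.r_[d,P[2]-L[2]]
E
python3 - <<'E'
from fit import *
V={}
for c in("scene","side"):
    s=snapshot(c)
    for q in("ledge","plate"):
        best=[]
        for d in masks_of(c,q):
            e=d["extent"]; ctr=[(e[0]+e[2])/2,(e[1]+e[3])/2]; w=ray(s,[ctr],.06)[0]
            if np.hypot(w[0]-.54,w[1]-.075)<.05: best.append(d)
        print(c,q,[(round(d["score"],2),d["extent"],int(d["mask"].sum())) for d in best])
        V.setdefault(q,[]).append((s,best[0]["mask"].astype(np.float32)))
for i in (0,1): # plate is part of ledge silhouette
    s,m=V["ledge"][i]; V["ledge"][i]=(s,np.maximum(m,V["plate"][i][1]))
for vs in (V["ledge"],V["ledge"][:1],V["ledge"][1:]):
    L,f=fit(vs,ledge,[.555,.062,.29,.015],[.01,.01,.05,.005]); print("L",L.round(4),f)
L,f=fit(V["ledge"],ledge,[.555,.062,.29,.015],[.01,.01,.05,.005])
for vs in (V["plate"],V["plate"][:1],V["plate"][1:]):
    P,f=fit(vs,plate,[.535,.077,.29],[.01,.01,.1]); print("P",P.round(4),f,rel(P,L).round(4))
P,f=fit(V["plate"],plate,[.535,.077,.29],[.01,.01,.1])
np.save("L.npy",L)
ims=[]
for (s,_) in V["ledge"]:
    im=cv2.cvtColor(s["pixels"],cv2.COLOR_RGB2BGR)
    im=cv2.resize(im,None,fx=2,fy=2)
    for b in ledge(L)+plate(P):
        h=cv2.convexHull(proj(s,b).astype(np.float32)); cv2.polylines(im,[np.round(h*2+.5).astype(np.int32)],True,(0,0,255),1)
    ims.append(im[220:560,340:740])
cv2.imwrite("pics/fit.png",np.hstack(ims))
E
```

```text
scene ledge []Traceback (most recent call last):
  File "<stdin>", line 11, in <module>
IndexError: list index out of range
```

```bash
cat > meas.py <<'E'
from fit import *
import sys
def run(cams,p0,out=None,L=None):
    V={}
    for c in cams:
        s=snapshot(c)
        for q in(("ledge","plate") if L is None else ("plate",)):
            x=[]
            for t in range(4):
                ds=masks_of(c,q)
                for d in ds:
                    e=d["extent"]; w=ray(s,[[(e[0]+e[2])/2,(e[1]+e[3])/2]],.06)[0]
                    if np.hypot(*(w[:2]-p0[:2]))<(.1 if q=="ledge" else .035): x.append(d)
                if x: break
                s=snapshot(c)
            if not x: print("miss",c,q,[(d["extent"],round(d["score"],2)) for d in ds]); continue
            V.setdefault(q,[]).append((s,x[0]["mask"].astype(np.float32)))
    if L is None:
        if len(V["ledge"])==len(V["plate"]):
            V["ledge"]=[(s,np.maximum(m,pm)) for (s,m),(_,pm) in zip(V["ledge"],V["plate"])]
        for vs in ([v] for v in V["ledge"]): print("L1",*[a.round(4) for a in fit(vs,ledge,[.555,.062,.29,.015],[.01,.01,.05,.005])])
        L,f=fit(V["ledge"],ledge,[.555,.062,.29,.015],[.01,.01,.05,.005]); print("L",L.round(4),f); np.save("L.npy",L)
    for vs in ([v] for v in V["plate"]):
        P,f=fit(vs,plate,p0,[.01,.01,.1]); print("P1",P.round(4),round(f,3),rel(P,L).round(4))
    P,f=fit(V["plate"],plate,p0,[.01,.01,.1]); print("P",P.round(4),round(f,3),"rel",rel(P,L).round(4))
    if out:
        ims=[]
        for s,_ in V["plate"]:
            im=cv2.resize(cv2.cvtColor(s["pixels"],cv2.COLOR_RGB2BGR),None,fx=2,fy=2)
            for b in ledge(L)+plate(P):
                cv2.polylines(im,[np.round(cv2.convexHull(proj(s,b).astype(np.float32))*2+.5).astype(np.int32)],True,(0,0,255),1)
            ims.append(im[220:560,340:740])
        cv2.imwrite(out,np.hstack(ims))
    return P,L
E
python3 -c "
from meas import *
run(('scene','side'),[.535,.077,.29],'pics/fit.png')"
```

```text
L1 [0.5645 0.0542 0.2662 0.0096] 0.0448
L1 [0.5591 0.0584 0.2663 0.0179] 0.0316
L [0.5596 0.0591 0.2685 0.0181] 0.09733603894710541
P1 [0.5444 0.0778 0.3642] 0.059 [-0.0097  0.022   0.0957]
P1 [0.5429 0.0787 0.3425] 0.039 [-0.0109  0.0233  0.074 ]
P [0.5434 0.0783 0.3587] 0.112 rel [-0.0105  0.0228  0.0902]
```

View pics/fit.png

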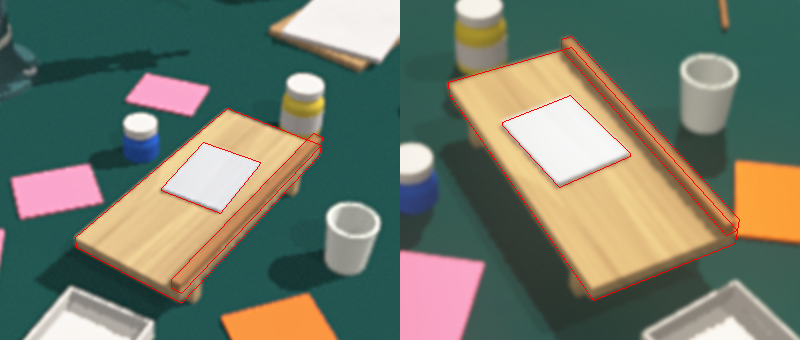

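The fit matches the picture: the ledge is at (0.560, 0.0585) with yaw 0.267, and the plate is 30 mm off the rail with the tray at −y. First I push along −y with two half-open fingers, then square the plate against the rail along +x.

Request:
apply_moves --pt "0 0 -0.12 0.033 -0.037 0 50" --pt "0 0 -0.24 0.066 -0.074 0 50" --pt "0 0 -0.36 0.099 -0.111 0 50" --pt "0 0 -0.48 0.132 -0.148 0 50" --pt "0 0 -0.6 0.165 -0.185 0 50"

```text
time: 1.6
tool_pos: [0.3982, 0.3121, 0.2058]
ee_rot: [3.141, -0.0, 2.101]
wrist_force: [0.2, 0.3, 0.3]
width: 0.0573
finger_force: 0.0
```

Request:
apply_moves --pt "0 0 -0.1 0.03 -0.034 0 50" --pt "0 0 -0.2 0.06 -0.068 0 50" --pt "0 0 -0.268 0.09 -0.102 0 50" --pt "0 0 -0.268 0.12 -0.138 -0.02 50" --pt "0 0 -0.268 0.12 -0.138 -0.06 50"

```text
time: 2.1
tool_pos: [0.5229, 0.1717, 0.1486]
ee_rot: [3.132, 0.003, 1.831]
wrist_force: [0.1, -0.2, -0.2]
width: 0.047
finger_force: 0.0
```

```bash
python3 -c "
from fit import *
L=np.load('L.npy');L[:3]=[.56,.0585,.267]; np.save('L.npy',L)
o=get_obs();print(o['time'],o['tool_pos'],o['ee_rot'],o['width'],rel(o['tool_pos'],L),o['wrist_force'])
s=snapshot('wrist');save(s,'pics/w1.png')"
```

```text
2.1 [0.52290865 0.17171395 0.14860734] [3.13162123e+00 2.66220751e-03 1.83119742e+00] 0.04696401958844472 [-0.00590683  0.11898855 -0.11839266] [ 0.06655562 -0.15644508 -0.19774097]
```

View pics/w1.png

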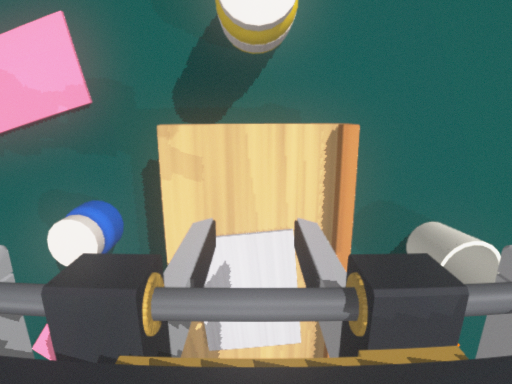

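The wrist view shows the ledge straight in the frame, with its end at row 125 and the rail near column 347. The plate's +y edge is near row 235, and the fingers are above it, set back towards the jar. Now I descend behind the plate's edge.

Request:
apply_moves --pt "0 0 0 0 0 -0.03 50" --pt "0 0 0 0 0 -0.06 50" --pt "0 0 0 0 0 -0.075 50" --pt "0 0 0 0 0 -0.078 50" --pt "0 0 0 0 0 -0.078 50"

```text
time: 2.65
tool_pos: [0.5173, 0.1761, 0.0681]
ee_rot: [3.141, -0.0, 1.838]
wrist_force: [0.2, 0.5, 0.6]
width: 0.047
finger_force: 0.0
```

```bash
python3 -c "
from fit import *
L=np.load('L.npy')
o=get_obs();print(o['time'],o['tool_pos'],o['ee_rot'],rel(o['tool_pos'],L)[:2],o['wrist_force'])"
```

```text
2.65 [0.51730973 0.1760783  0.06814443] [ 3.14113523e+00 -7.93007254e-05  1.83848785e+00] [-0.01015589  0.12467547] [0.23946914 0.46698462 0.56556458]
```

Request:
apply_moves --pt "0 0 0 0 0 -0.006 50" --pt "0 0 0 0 0 -0.006 50" --pt "0 0 0 0.0026 -0.0096 -0.006 50" --pt "0 0 0 0.0053 -0.0193 -0.006 50" --pt "0 0 0 0.0079 -0.0289 -0.006 50"

```text
time: 3.15
tool_pos: [0.5257, 0.1459, 0.062]
ee_rot: [3.141, -0.0, 1.838]
wrist_force: [0.1, 1.5, 0.0]
width: 0.047
finger_force: 0.5
```

Request:
apply_moves --pt "0 0 0 0.0026 -0.0096 0 50" --pt "0 0 0 0.0053 -0.0193 0 50" --pt "0 0 0 0.0079 -0.0289 0 50" --pt "0 0 0 0.0106 -0.0386 0 50" --pt "0 0 0 0.0132 -0.0482 0 50"

```text
time: 3.65
tool_pos: [0.5385, 0.0977, 0.0615]
ee_rot: [3.142, -0.0, 1.838]
wrist_force: [0.5, 0.7, 1.0]
width: 0.0469
finger_force: 0.6
```

Request:
apply_moves --pt "0 0 0 0.0026 -0.0096 0 50" --pt "0 0 0 0.0053 -0.0193 0 50" --pt "0 0 0 0.0079 -0.0289 0 50" --pt "0 0 0 0.0106 -0.0386 0 50" --pt "0 0 0 0.0132 -0.0482 0 50"

```text
time: 4.15
tool_pos: [0.5517, 0.0495, 0.0615]
ee_rot: [3.142, 0.0, 1.838]
wrist_force: [-0.1, 1.4, 0.8]
width: 0.0468
finger_force: 0.6
```

```bash
python3 -c "
from meas import *
L=np.load('L.npy')
o=get_obs();print(o['time'],o['tool_pos'],rel(o['tool_pos'],L)[:2],o['wrist_force'])
run(('scene','side'),[.565,-.012,.267],'pics/f2.png',L)"
```

```text
4.15 [0.55166892 0.04950543 0.0614781 ] [-0.010409  -0.0064778] [-0.09627663  1.36765039  0.81018316]
P1 [ 0.567  -0.0217  0.2699] 0.053 [-0.0144 -0.0792  0.0029]
P1 [ 0.5642 -0.0218  0.2797] 0.038 [-0.0171 -0.0786  0.0127]
P [ 0.5662 -0.0218  0.2677] 0.115 rel [-0.0153 -0.0791  0.0007]
```

View pics/f2.png

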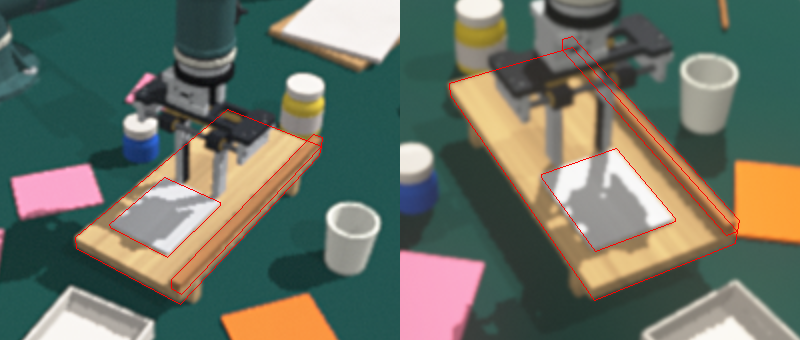

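The plate is now straight, with its centre at ledge y ≈ −0.079 in both views. 83 mm remain, and I slow down towards the end.

Request:
apply_moves --pt "0 0 0 0.0026 -0.0096 0 50" --pt "0 0 0 0.0053 -0.0193 0 50" --pt "0 0 0 0.0079 -0.0289 0 50" --pt "0 0 0 0.0106 -0.0386 0 50" --pt "0 0 0 0.0132 -0.0482 0 50"

```text
time: 4.85
tool_pos: [0.5649, 0.0011, 0.0614]
ee_rot: [-3.142, 0.0, 1.837]
wrist_force: [-0.1, 0.5, -0.7]
width: 0.0469
finger_force: 0.2
```

Request:
apply_moves --pt "0 0 0 0.0024 -0.0087 0 50" --pt "0 0 0 0.0047 -0.0174 0 50" --pt "0 0 0 0.0066 -0.0241 0 50" --pt "0 0 0 0.0079 -0.0289 0 50" --pt "0 0 0 0.0087 -0.0318 0 50"

```text
time: 5.35
tool_pos: [0.5735, -0.0301, 0.0615]
ee_rot: [3.141, -0.0, 1.838]
wrist_force: [-1.1, 1.8, -0.4]
width: 0.047
finger_force: 0.3
```

Request:
apply_moves --pt "0 0 0 0 0 0 50" --pt "0 0 0 -0.005 0.019 0 50" --pt "0 0 0 -0.008 0.03 0.02 50" --pt "0 0 0 -0.008 0.03 0.06 50" --pt "0 0 0 -0.008 0.03 0.09 50"

```text
time: 5.85
tool_pos: [0.5655, 0.001, 0.1533]
ee_rot: [3.141, 0.001, 1.839]
wrist_force: [1.4, -0.7, -0.2]
width: 0.0469
finger_force: 0.0
```

```bash
python3 -c "
from meas import *
L=np.load('L.npy')
o=get_obs();print(o['time'],o['tool_pos'],o['ee_rot'],rel(o['tool_pos'],L)[:2],o['wrist_force'])
run(('scene','side'),[.585,-.097,.267],None,L)"
```

```text
5.85 [0.56545064 0.000994   0.15332714] [3.14053838e+00 5.56146731e-04 1.83909854e+00] [-0.00991482 -0.05690646] [ 1.37315194 -0.67809604 -0.15421364]
P1 [ 0.5883 -0.1018  0.274 ] 0.061 [-0.015  -0.1621  0.007 ]
P1 [ 0.5858 -0.1001  0.2611] 0.042 [-0.017  -0.1598 -0.0059]
P [ 0.5871 -0.101   0.2646] 0.12 rel [-0.0159 -0.161  -0.0024]
```

y is about −0.160, which is right. I turn the jaw along the ledge, go to the front of the plate and push it back to the rail.

Request:
apply_moves --pt "0 0 -0.14 -0.013 -0.025 0 60" --pt "0 0 -0.28 -0.026 -0.05 0 60" --pt "0 0 -0.42 -0.038 -0.075 0 60" --pt "0 0 -0.56 -0.051 -0.1 0 60" --pt "0 0 -0.7 -0.064 -0.1245 0 60"

```text
time: 6.55
tool_pos: [0.4995, -0.1246, 0.1488]
ee_rot: [-3.137, 0.001, 1.132]
wrist_force: [-1.1, -0.1, 0.3]
width: 0.0562
finger_force: 0.0
```

Request:
apply_moves --pt "0 0 -0.14 0 0 0 60" --pt "0 0 -0.28 0 0 0 60" --pt "0 0 -0.42 0 0 0 60" --pt "0 0 -0.56 0 0 0 60" --pt "0 0 -0.7 0 0 0 60"

```text
time: 7.05
tool_pos: [0.5, -0.1238, 0.1488]
ee_rot: [-3.138, 0.003, 0.432]
wrist_force: [-0.2, 0.9, -0.2]
width: 0.0565
finger_force: 0.0
```

Request:
apply_moves --pt "0 0 -0.14 0 0 0 60" --pt "0 0 -0.171 0 0 -0.03 60" --pt "0 0 -0.171 0 0 -0.06 60" --pt "0 0 -0.171 0 0 -0.082 60" --pt "0 0 -0.171 0 0 -0.082 60"

```text
time: 7.55
tool_pos: [0.4969, -0.1226, 0.0633]
ee_rot: [-3.134, 0.01, 0.267]
wrist_force: [-0.5, 0.5, -0.5]
width: 0.0568
finger_force: 0.0
```

```bash
python3 -c "
from fit import *
L=np.load('L.npy')
o=get_obs();print(o['time'],o['tool_pos'],o['ee_rot'],rel(o['tool_pos'],L)[:2],o['wrist_force'],o['width'])
a=[]
for c in('scene','side'):
    s=snapshot(c);a.append(cv2.resize(cv2.cvtColor(s['pixels'],cv2.COLOR_RGB2BGR),None,fx=2,fy=2)[220:620,340:740])
cv2.imwrite('pics/f3.png',np.hstack(a))"
```

```text
7.55 [ 0.49693918 -0.12260992  0.06327752] [-3.13448743  0.0102479   0.26682478] [-0.10861022 -0.1580547 ] [-0.47074731  0.4747231  -0.50974553] 0.05679852189674556
```

View pics/f3.png

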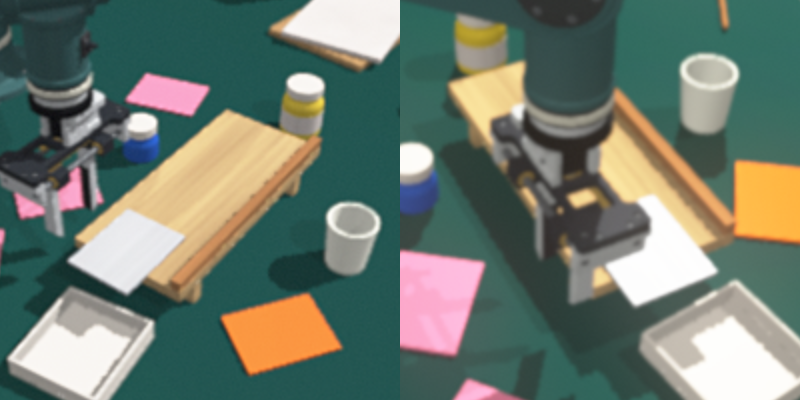

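The plate overhangs on the tray side, at (127,252) in the left crop. The fingers stand in front of the ledge and clear of the plate. I check the height once settled before going in.

Request:
apply_moves --pt "0 0 0 0 0 0 60" --pt "0 0 0 0 0 0 60" --pt "0 0 0 0 0 0 60" --pt "0 0 0 0 0 0 60" --pt "0 0 0 0 0 0 60"

```text
time: 8.15
tool_pos: [0.5016, -0.1243, 0.07]
ee_rot: [3.141, -0.001, 0.267]
wrist_force: [0.6, -0.2, 0.9]
width: 0.0565
finger_force: 0.0
```

Request:
apply_moves --pt "0 0 0 0 0 -0.003 60" --pt "0 0 0 0 0 -0.005 60" --pt "0 0 0 0 0 -0.007 60" --pt "0 0 0 0 0 -0.007 60" --pt "0 0 0 0 0 -0.007 60"

```text
time: 8.65
tool_pos: [0.5013, -0.1242, 0.0623]
ee_rot: [-3.141, 0.0, 0.267]
wrist_force: [-0.1, -0.5, -0.0]
width: 0.0564
finger_force: 0.0
```

Request:
apply_moves --pt "0 0 0 0.0077 0.0021 0 60" --pt "0 0 0 0.0154 0.0042 0 60" --pt "0 0 0 0.0231 0.0063 0 60" --pt "0 0 0 0.0309 0.0084 0 60" --pt "0 0 0 0.0386 0.0106 0 60"

```text
time: 9.15
tool_pos: [0.5405, -0.1134, 0.0625]
ee_rot: [3.142, 0.001, 0.267]
wrist_force: [-1.3, -1.1, 0.0]
width: 0.0566
finger_force: 0.5
```

Request:
apply_moves --pt "0 0 0 0.0048 0.0013 0 60" --pt "0 0 0 0.0096 0.0026 0 60" --pt "0 0 0 0.0145 0.004 0 60" --pt "0 0 0 0.0193 0.0053 0 60" --pt "0 0 0 0.0222 0.0061 0 60"

```text
time: 9.65
tool_pos: [0.5626, -0.1073, 0.0624]
ee_rot: [-3.142, 0.0, 0.267]
wrist_force: [-0.8, -0.0, 0.7]
width: 0.0566
finger_force: 0.4
```

```bash
python3 -c "
from meas import *
L=np.load('L.npy')
o=get_obs();print(o['time'],o['tool_pos'],o['ee_rot'],rel(o['tool_pos'],L)[:2],o['wrist_force'])
run(('scene',),[.61,-.09,.267],None,L)"
```

```text
9.65 [ 0.56255689 -0.10734567  0.06241831] [-3.14158006e+00  8.30110586e-06  2.66874701e-01] [-0.04129025 -0.16064382] [-0.80137881 -0.04299573  0.65176945]
P1 [ 0.6176 -0.0922  0.2756] 0.048 [ 0.0158 -0.1605  0.0086]
P [ 0.6176 -0.0922  0.2756] 0.048 rel [ 0.0158 -0.1605  0.0086]
```

Request:
apply_moves --pt "0 0 0 0.0015 0.0004 0 60" --pt "0 0 0 0.003 0.0008 0 60" --pt "0 0 0 0.004 0.0011 0 60" --pt "0 0 0 0.005 0.0014 0 60" --pt "0 0 0 0.005 0.0014 0 60"

```text
time: 10.25
tool_pos: [0.566, -0.1064, 0.0624]
ee_rot: [-3.141, 0.003, 0.267]
wrist_force: [-4.3, -1.3, 1.6]
width: 0.0568
finger_force: 2.6
```

The force is rising, so the plate is on the rail. I press slightly more, then back off.

Request:
apply_moves --pt "0 0 0 0.001 0.0003 0 60" --pt "0 0 0 0.001 0.0003 0 60" --pt "0 0 0 -0.005 -0.0014 0 60" --pt "0 0 0 -0.02 -0.0055 0 60" --pt "0 0 0 -0.05 -0.0137 0 60"

```text
time: 10.75
tool_pos: [0.5189, -0.1196, 0.0628]
ee_rot: [3.141, -0.004, 0.268]
wrist_force: [0.3, -0.6, 0.6]
width: 0.0563
finger_force: 0.0
```

Request:
apply_moves --pt "0 0 0 -0.03 -0.008 0.01 60" --pt "0 0 0 -0.06 -0.016 0.04 60" --pt "0 0 0 -0.1 -0.02 0.08 60" --pt "0 0 0 -0.13 -0.02 0.12 60" --pt "0 0 0 -0.15 -0.02 0.14 60"

```text
time: 11.25
tool_pos: [0.3672, -0.1401, 0.2058]
ee_rot: [3.137, -0.006, 0.267]
wrist_force: [0.5, -0.1, 0.5]
width: 0.0566
finger_force: 0.0
```

```bash
python3 -c "
from meas import *
L=np.load('L.npy')
o=get_obs();print(o['time'],o['tool_pos'],o['wrist_force'])
run(('scene','side'),[.62,-.09,.267],'pics/f4.png',L)"
```

```text
11.25 [ 0.36724212 -0.14013603  0.20583915] [ 0.52107463 -0.10571906  0.45809281]
P1 [ 0.6206 -0.0905  0.2865] 0.072 [ 0.0191 -0.1597  0.0195]
P1 [ 0.6192 -0.0913  0.2615] 0.031 [ 0.0176 -0.1601 -0.0055]
P [ 0.62   -0.0911  0.2825] 0.114 rel [ 0.0184 -0.1601  0.0155]
```

View pics/f4.png

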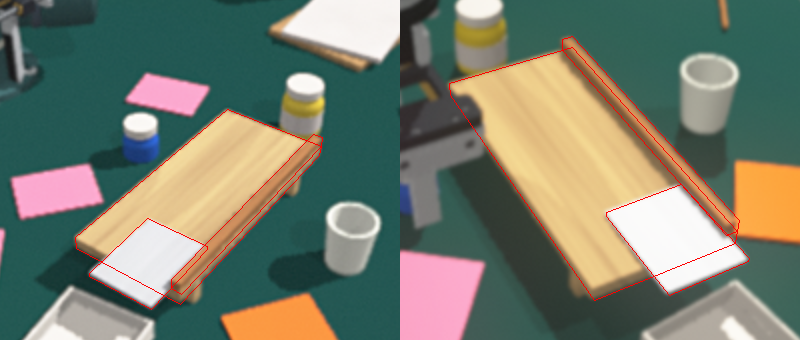

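The plate lies straight against the rail, about 40 mm past the tray-side end. The arm is clear of everything.

```bash
python3 -c "
from bench import *
print(close_job())"
```

```text
the job is handed in; nothing more can be done
None
```

The job is handed in: the plate lies flat against the rail, straight to within about 0.02 rad, and sticks out about 40 mm past the tray-side end (camera-measured; the hand-in returned no verdict).

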